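Clamp the lid of the bench steam pot

ROBOT

A 6-joint arm with a two-finger parallel gripper is mounted at the origin on the work surface. World frame = base frame: x ahead of the robot, y to its left, z up, the work surface at z = 0. Lengths are in m, angles in rad, forces in N, time in s.
With the tool pointing down it reaches from about 0.35 to 0.8 m from the base axis. Payload 7.3 kg.
Tool frame: the origin (TCP) lies at the very end of the fingers, on their centre line; the grasp point (between the pads) lies 19 mm behind it (manip.grasp_offset is the distance from the TCP to the grasp point, in m); y points along the fingers, x is the direction in which the jaws open and shut, and the axes are right-handed (so a half turn about y gives the same grasp; the last joint's range is limited). The gripper opens to 85 mm and grips with 20 to 120 N. Pads are 22 mm wide; open, the fingers measure 114 mm over their backs; the gripper's body (76 mm by 85 mm) begins 54 mm behind the grasp point. The pads swing forward as they close: fully open they stand 13 mm farther back than shut.
Start: joints at [-1.29, 0.342, 1.524, -0, 1.275, -0.146], TCP at [0.217, -0.478, 0.231] pointing down, gripper open.
Joint ranges: [-2.53, 2.53], [-0.77, 2.02], [0.04, 2.7], [-1, 4.14], [0.28, 2.66], [-3.11, 3.11]. Speed limits (rad/s): [2.57, 2.57, 3.14, 3.14, 3.14, 3.14].

INTERFACE

Orientations are given as [roll, pitch, yaw] about the fixed x, y, z axes, in that order (R = Rz(yaw) Ry(pitch) Rx(roll)).
In Python, from cell import manip gives the robot as it stands.
- The arm moves only by the tool arm_command, never from a script. Its argument "motion" is a list of rows, each an object with "linear": the shift along the tool's x, y, z in units of 300 mm (1.0 is 300 mm), a list of three; "rotation": the turn, a rotation vector about the tool's x, y, z in units of pi rad (1.0 is pi rad), a list of three; "jaw": the finger opening in mm, from 0 to 85.4. A call has 1 to 5 rows; each row is the pose to reach, as a shift and turn from the pose measured when the call began, along the tool's axes at that moment, turning the shorter way round; what a row does not reach only later rows make up. A row lasts 1/8 s, in which the tool goes at most 62.5 mm and 10.7 degrees, less where a joint would pass 70% of its speed; a pose out of reach is approached as far as the arm can. A call with a number of a shift or a turn outside -1 to 1 is refused whole. A call with a gripper value outside its range is refused whole. The fingers move at their own pace and stop on an object; "newtons" is the grip in N (left out, the last holds). Time passes only in rows, so rows that repeat a pose let the fingers close. It gives the time, the measured TCP pose, the force and the opening at its end, in the units of the state.
- manip.get_obs(): the state, without advancing time (a new reading comes with each control period).
- manip.snapshot(name): name is "scene" or "top" or "wrist"; returns a dict with "color" (480x640x3 uint8, blue, green, red), "K" (3x3 intrinsics, pixels), "R" (3x3) and "t" (3): a world point X has camera coordinates R X + t; the wrist camera has in their place "hand_eye" (4x4, takes a point from camera to tool coordinates, whose origin is the TCP and whose axes are the tool frame's). Camera axes: x right, y down, z forward; pixel columns grow to the right and rows downward; lengths in m; the calibration is good to about 2 mm. A picture is of the moment at which its call begins: read the wrist's pose just before it. There is no depth.
- manip.hand_in(): hands the job in, once; it reports no verdict.
The state is a dict: "t": time; "joint_positions": joint angles; "joint_velocities": joint speeds; "effort": joint torques, N m; "eef_pos": TCP position; "ee_rot": TCP orientation; "wrist_force": force on the tool from outside, world axes, zero at the start; "ft_torque": the same for the moment, N m; "finger_gap": opening from 0.0 (shut) to 1.0 (fully open).
Only numpy, scipy, OpenCV 4.12 (cv2) and the standard library are available. Lean on these libraries where they do the work, as an engineer would, in place of code of your own. Each camera call takes 0.05 s, during which the arm holds its last target.

TASK

The steam pot on the bench is loaded and its lid is on: clamp it shut. With a finger, push the blue clamp strap round over the lid until it is fully home with its slot around the stud, and then push the red cam lever all the way down over the strap so that it presses the lid onto its gasket and stays down. Pick nothing up, and leave the other things on the bench standing where they are.

Things in the scene. Friction and masses are not known exactly. Their poses are not given: they have to be found in the camera images.
- pot: The bench steam pot, fixed: steel base 310 x 250 mm, 45 mm high, on it a round drum 220 mm across with a flat steel lid (plate top 133 mm above the bench, dark pad in its middle 140 mm). Origin on the bench under the drum's centre, z up; its x axis runs from the pivot post (x = -125 mm, robot's side; nut top 182 mm high) over the drum's centre to the stud post (x = +125 mm, far side).
- stud (a point): Top of the fixed steel stud that the strap's slot goes around, 180 mm above the bench; its head is 26 mm across, its shank 12 mm.
- strap (a joint): Angle of the blue clamp strap about the vertical pivot post, rad. 0 = fully home (firm stop), lying along the pot's +x axis with its slot around the stud; it grows as the strap swings open, clockwise seen from above, to the pot's -y side. Starts open at 0.7 to 1.4. It turns at one height, needs 1 to 2 N at its outer part and stays where it is left.
- strap_pivot (a point): Point on the strap's pivot axis at mid-height of the strap (159 mm above the bench). Axes turn with the strap: x along it to its free end, z up. The strap is a twin-bar yoke 44 mm wide, 18 mm high (150 to 168 mm above the bench), reaching to 274 mm from the pivot; 17 mm of air lies between it and the lid plate.
- strap_side (a point): Point on the outer side face of the strap (the side on which to push it home; the strap's -y side, 22 mm from its middle line), 205 mm from the pivot, at mid-height of the bar.
- strap_slot (a point): Middle of the open slot at the strap's free end, on its middle line 250 mm from the pivot; it takes in the stud when the strap is home.
- lever (a joint): Angle of the cam lever on its cross pin, rad. Starts at 0 to 0.3, standing up: its arm is raised (1.85 - value) rad above the strap's direction to the free end. It grows as the lever is pushed over towards the free end; 1.6 = fully down (stop), pointing to the free end. With the strap home the cam meets the pad at about 0.4, dead centre at 1.5. Takes 1 to 5 N near the tip; stays where left.
- lid (a joint): How far the lid is pressed down onto its gasket, m: 0 = resting loosely, about 0.003 = clamped by the cam.
- lever_pin (a point): Centre of the lever's cross pin, between the two bars of the strap, 125 mm from the pivot, 159 mm above the bench (over the lid's centre when the strap is home).
- lever_tip (a point): Tip of the cam lever, 100 mm from the pin along the arm. Its outer half is a round red grip 18 mm thick from 41 to 100 mm from the pin.
- tube_a: Bystander: green bamboo tube with a tan lid, 50 mm across, 85 mm high, standing beside the pot; origin at the centre of its underside.
- tube_b: Bystander: another such bamboo tube, standing; origin at the centre of its underside.
- tube_c: Bystander: another such bamboo tube, standing; origin at the centre of its underside.
- tamper: Bystander: steel hand tamper with a wooden handle, 43 mm across, 112 mm high, standing; origin at the centre of its underside.
- cup: Bystander: open steel cup, 72 mm across, 75 mm high; origin at the centre of its underside.
- spray: Bystander: clear bottle with a white cap, 64 mm across, 180 mm high, standing; origin at the centre of its underside.
- timer: Bystander: round white kitchen timer lying flat, 68 mm across, 36 mm high; origin at the centre of its underside.
- paddle: Bystander: wooden rice paddle lying flat, 240 mm long, its handle towards its own -x; origin under its middle.

How it is judged:
By the outcome, as a careful person would: the job done as asked, in the order asked, and still so for the second after the job is handed in, with the robot touching nothing.
It also fails if it takes over 51 s, if anything falls off the work surface, if the arm or the gripper's body presses on something with over 40 N, if the wrist force passes 120 N, or if a joint passes its speed limit or range.

## Working session

There is one attempt and no reset: what is moved stays moved. The work goes in short steps, Python scripts to look and compute and a tool call to move; the robot and the scene stay as the last step left them, time stands still between calls to the robot, and variables do not carry over. Pictures are saved under pics/ and viewed, and the job is handed in when it is done.

Besides the shell and the picture viewer there is one more tool, called after "Emit:" by a JSON object that holds its "name" and its "arguments". arm_command: Moves the arm, as the interface text tells. Shifts and turns lie within -1 to 1; 1 stands for 300 mm of shift or pi rad of turn. Its arguments: {"type":"object","properties":{"motion":{"type":"array","items":{"type":"object","properties":{"linear":{"type":"array","items":{"type":"number"}},"rotation":{"type":"array","items":{"type":"number"}},"jaw":{"type":"number"}}}},"newtons":{"type":"number"}},"required":["motion"]}

```bash
ls; mkdir -p pics
python3 - <<'E'
from cell import manip
import cv2,pickle
o=manip.get_obs();print(o)
for n in("scene","top"):
    s=manip.snapshot(n);cv2.imwrite(f"pics/{n}0.png",s["color"]);pickle.dump(s,open(f"{n}0.pkl","wb"));print(n,s["K"],s["R"],s["t"])
E
```

```text
pics
{'t': 0.0, 'joint_positions': array([-1.28998596e+00,  3.42793210e-01,  1.52504185e+00, -9.94361859e-06,
        1.27544006e+00, -1.46013606e-01]), 'joint_velocities': array([ 4.19373820e-04,  7.19606616e-05, -3.12461670e-04,  9.79204760e-04,
        6.21938311e-05,  1.48269146e-03]), 'effort': array([ 7.43801070e-05, -4.33681118e+01, -2.46010637e+01, -2.99735548e-04,
        7.93910207e-03,  1.26028101e-05]), 'eef_pos': array([ 0.21723246, -0.47748212,  0.23058074]), 'ee_rot': array([-1.57056094,  0.00166594, -1.14396926]), 'wrist_force': array([-0.15280997,  0.11470974,  0.30677884]), 'ft_torque': array([-0.00978774, -0.05423389,  0.03968152]), 'finger_gap': 0.9987516210974922}
scene [[481.70658861   0.         323.84379498]
 [  0.         481.70658861 241.91363949]
 [  0.           0.           1.        ]] [[ 0.76470953  0.64425089 -0.01265383]
 [ 0.4044063  -0.49512343 -0.76896575]
 [-0.50167208  0.58291816 -0.63916473]] [-0.4143517  -0.07440662  1.69343293]
top [[532.06727906   0.         322.37486209]
 [  0.         532.06727906 233.69255589]
 [  0.           0.           1.        ]] [[ 0.00876247 -0.99978561 -0.01876025]
 [-0.99275297 -0.00644912 -0.1199998 ]
 [ 0.11985309  0.01967579 -0.99259665]] [0.02309937 0.54308712 1.32269764]
```

View pics/scene0.png

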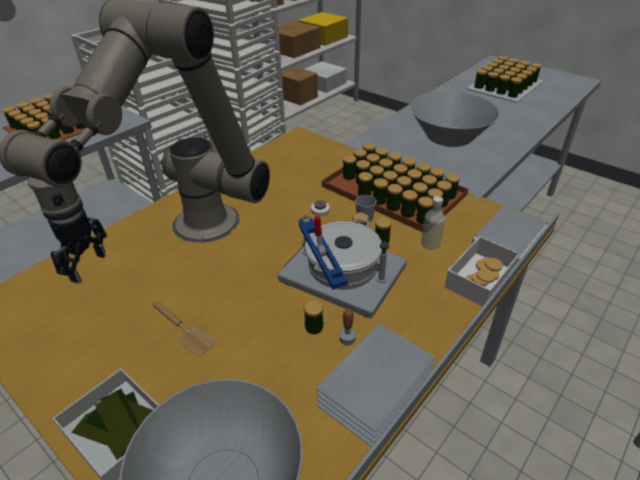

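View pics/top0.png

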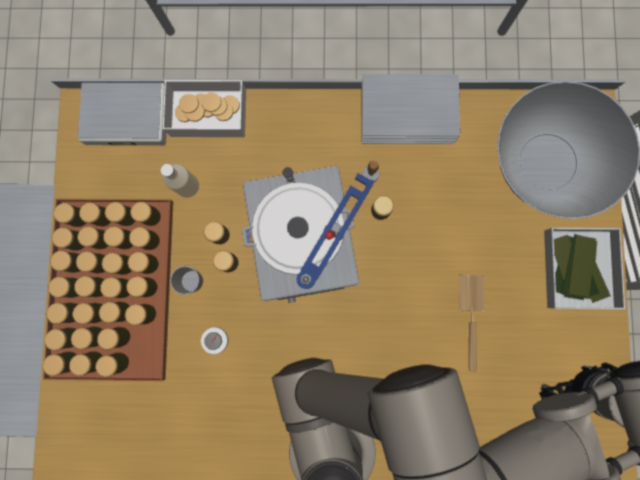

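```bash
cat > h.py <<'E'
import pickle,numpy as np,cv2
def load(n): return pickle.load(open(n+".pkl","rb"))
def ray(s,uv,z):
    d=s["R"].T@np.linalg.solve(s["K"],[uv[0],uv[1],1.]); c=-s["R"].T@s["t"]
    return c+d*(z-c[2])/d[2]
def proj(s,X):
    p=s["K"]@(s["R"]@np.asarray(X,float)+s["t"]); return p[:2]/p[2]
E
python3 - <<'E'
from h import *
s=load("top0");c=s["color"][140:320,220:420];cv2.imwrite("pics/topc.png",cv2.resize(c,None,fx=3.3,fy=3.3,interpolation=cv2.INTER_CUBIC)[:600])
s2=load("scene0");c=s2["color"][190:350,270:450];cv2.imwrite("pics/scenec.png",cv2.resize(c,None,fx=3.7,fy=3.7,interpolation=cv2.INTER_CUBIC))
for n,uv,z in [("piv",(306,281),.182),("stud",(288,173),.18),("strapend",(368,178),.168),("tip",(330,235),.25),("tubeR",(383,206),.085),("tamper",(373,168),.112),("tubeL1",(214,232),.085),("tubeL2",(224,261),.085),("spray",(167,170),.18)]: print(n,ray(s,uv,z))
E
```

```text
piv [0.41778804 0.06008366 0.182     ]
stud [0.66546598 0.10477365 0.18      ]
strapend [ 0.6572824  -0.08005302  0.168     ]
tip [0.51397704 0.00663022 0.25      ]
tubeR [ 0.60617631 -0.12231204  0.085     ]
tamper [ 0.69493577 -0.09595262  0.112     ]
tubeL1 [0.53906821 0.29285508 0.085     ]
tubeL2 [0.46786106 0.26595308 0.085     ]
spray [0.67135582 0.38548093 0.18      ]
```

View pics/topc.png

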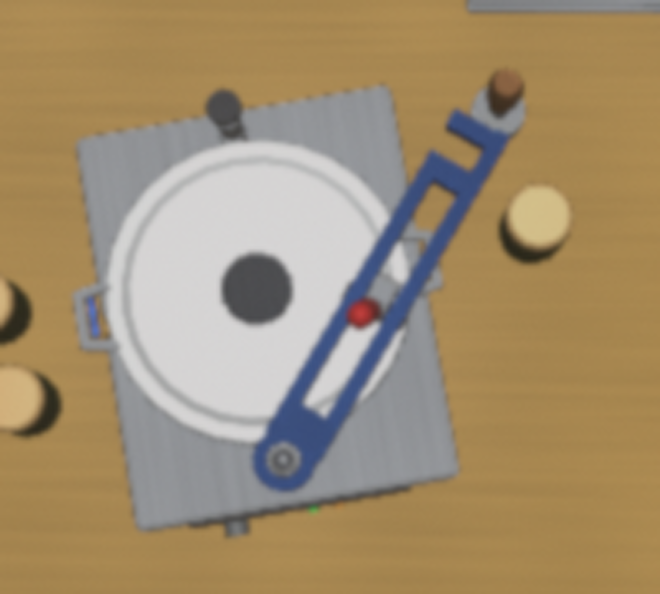

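View pics/scenec.png

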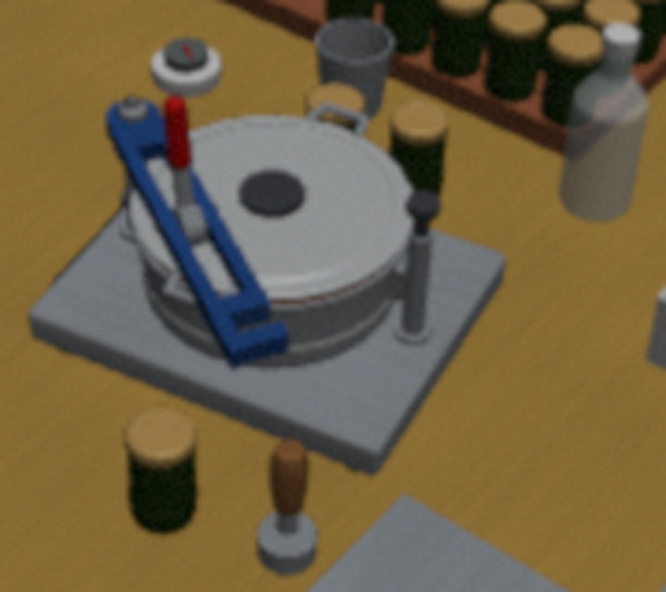

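Run:
```python
from h import *
s=load("top0");s2=load("scene0")
f=lambda u,v:(220+(u+.5)/3.3-.5,140+(v+.5)/3.3-.5)
P=ray(s,f(283,460),.182);S=ray(s,f(224,105),.18);E_=ray(s,f(482,126),.168)
print(P,S,np.linalg.norm((S-P)[:2]),E_,np.linalg.norm((E_-P)[:2]))
ya=np.arctan2(*(S-P)[1::-1]);ye=np.arctan2(*(E_-P)[1::-1]);print("pot yaw",ya,"strap yaw",ye,ya-ye)
pad=ray(s,f(256,289),.134);print("pad",pad,(P+S)/2)
# two-view check: project to scene crop
for X in(P,S,E_):
  u=proj(s2,X);print((u-[270,190])*3.7)
# lever: pin and tip
d=np.array([np.cos(ye),np.sin(ye),0]);pin=P+125*1e-3*d;pin[2]=.159
for q in(0,.1,.2,.3):
  a=1.85-q;T=pin+.1*(np.cos(a)*d+np.sin(a)*np.array([0,0,1]));print(q,(proj(s,T)-[220,140])*3.3,(proj(s2,T)-[270,190])*3.7)
```

```text
[0.42214745 0.06146495 0.182     ] [0.66906345 0.10591728 0.18      ] 0.2508854764991025 [ 0.65765281 -0.07475825  0.168     ] 0.2720653139384837
pot yaw 0.1781221689028513 strap yaw -0.5244076667951206 0.7025298356979719
pad [0.54568617 0.08478465 0.134     ] [0.54560545 0.08369112 0.181     ]
[130.23248681  97.85840661]
[422.2680279  199.33678601]
[255.47879785 338.15909712]
0 [353.49037699 324.04439021] [168.54768667  92.05871923]
0.1 [361.13549993 310.67829828] [172.92012181  97.08553612]
0.2 [368.94104631 297.23724975] [177.46250924 103.42859709]
0.3 [376.80858915 283.89091987] [182.12645342 111.04086306]
```

```bash
cat >> h.py <<'E'
from scipy.spatial.transform import Rotation as Ro
P=np.array([.4221,.0615,0]);YP=.178
def strap(q,r,off,z):  # strap-frame point -> world, yaw
    y=YP-q;c,s_=np.cos(y),np.sin(y)
    return np.array([P[0]+r*c-off*s_,P[1]+r*s_+off*c,z]),y
def rows(o,targets):
    R0=Ro.from_euler('xyz',o["ee_rot"])
    for p,y in targets:
        l=R0.inv().apply(np.asarray(p)-o["eef_pos"])/.3
        r=(R0.inv()*Ro.from_euler('xyz',[-np.pi/2,0,y])).as_rotvec()/np.pi
        print([round(v,3) for v in l],[round(v,3) for v in r],np.round(p,3))
E
python3 - <<'E'
from h import *
from cell import manip
o=manip.get_obs()
rows(o,[strap(.70,.205,-.055,.231),strap(.70,.205,-.055,.151)])
E
```

```text
[np.float64(-0.691), np.float64(0.0), np.float64(1.615)] [np.float64(-0.0), np.float64(-0.198), np.float64(-0.0)] [ 0.572 -0.088  0.231]
[np.float64(-0.69), np.float64(0.267), np.float64(1.615)] [np.float64(-0.0), np.float64(-0.198), np.float64(-0.0)] [ 0.572 -0.088  0.151]
```

Emit:
{"name": "arm_command", "arguments": {"motion": [{"linear": [-0.08, 0, 0.19], "rotation": [0, -0.03, 0], "jaw": 0}, {"linear": [-0.16, 0, 0.37], "rotation": [0, -0.06, 0], "jaw": 0}, {"linear": [-0.24, 0, 0.55], "rotation": [0, -0.09, 0], "jaw": 0}, {"linear": [-0.32, 0, 0.74], "rotation": [0, -0.12, 0], "jaw": 0}, {"linear": [-0.4, 0, 0.93], "rotation": [0, -0.15, 0], "jaw": 0}]}}

```text
t: 0.72
eef_pos: [0.4225, -0.2512, 0.2308]
ee_rot: [-1.57, 0.001, -0.67]
wrist_force: [1.0, -1.2, 0.2]
finger_gap: -0.005
```

Run:
```python
from h import *
from cell import manip
o=manip.get_obs();print(o["eef_pos"],o["ee_rot"],o["finger_gap"])
rows(o,[strap(.70,.205,-.055,.231),strap(.70,.205,-.055,.151)])
```

```text
[ 0.42249901 -0.25115646  0.23075442] [-1.57003226e+00  1.35588703e-03 -6.69968714e-01] -0.005189666853722036
[np.float64(0.055), np.float64(-0.0), np.float64(0.735)] [np.float64(-0.0), np.float64(-0.047), np.float64(-0.0)] [ 0.572 -0.088  0.231]
[np.float64(0.055), np.float64(0.266), np.float64(0.735)] [np.float64(-0.0), np.float64(-0.047), np.float64(-0.0)] [ 0.572 -0.088  0.151]
```

Emit:
{"name": "arm_command", "arguments": {"motion": [{"linear": [0.015, 0, 0.19], "rotation": [0, -0.012, 0], "jaw": 0}, {"linear": [0.03, 0, 0.38], "rotation": [0, -0.024, 0], "jaw": 0}, {"linear": [0.045, 0, 0.56], "rotation": [0, -0.036, 0], "jaw": 0}, {"linear": [0.055, 0, 0.735], "rotation": [0, -0.047, 0], "jaw": 0}, {"linear": [0.055, 0.13, 0.735], "rotation": [0, -0.047, 0], "jaw": 0}]}}

```text
t: 1.35
eef_pos: [0.5758, -0.0858, 0.1934]
ee_rot: [-1.568, -0.005, -0.517]
wrist_force: [-0.7, -1.0, -0.5]
finger_gap: -0.001
```

Run:
```python
from h import *
from cell import manip
o=manip.get_obs();print(o["eef_pos"],o["ee_rot"],o["finger_gap"])
for n in("top","scene"):
  s=manip.snapshot(n);x,y=(220,140) if n=="top" else (260,150)
  cv2.imwrite(f"pics/{n}1.png",cv2.resize(s["color"][y:y+200,x:x+220],None,fx=3,fy=3))
rows(o,[strap(.70,.205,-.055,.151)]+[strap(q,.205,-.034,.151) for q in (.7,.6,.5,.4)])
```

```text
[ 0.57582808 -0.08584744  0.19335773] [-1.5675494  -0.00498897 -0.51744145] -0.0011635523874152873
[np.float64(-0.007), np.float64(0.141), np.float64(-0.014)] [np.float64(-0.001), np.float64(0.001), np.float64(0.002)] [ 0.572 -0.088  0.151]
[np.float64(-0.006), np.float64(0.141), np.float64(0.056)] [np.float64(-0.001), np.float64(0.001), np.float64(0.002)] [ 0.583 -0.07   0.151]
[np.float64(0.002), np.float64(0.142), np.float64(0.125)] [np.float64(-0.001), np.float64(-0.03), np.float64(0.002)] [ 0.595 -0.053  0.151]
[np.float64(0.003), np.float64(0.142), np.float64(0.194)] [np.float64(-0.001), np.float64(-0.062), np.float64(0.002)] [ 0.606 -0.036  0.151]
[np.float64(-0.002), np.float64(0.142), np.float64(0.263)] [np.float64(-0.001), np.float64(-0.094), np.float64(0.002)] [ 0.615 -0.017  0.151]
```

View pics/top1.png

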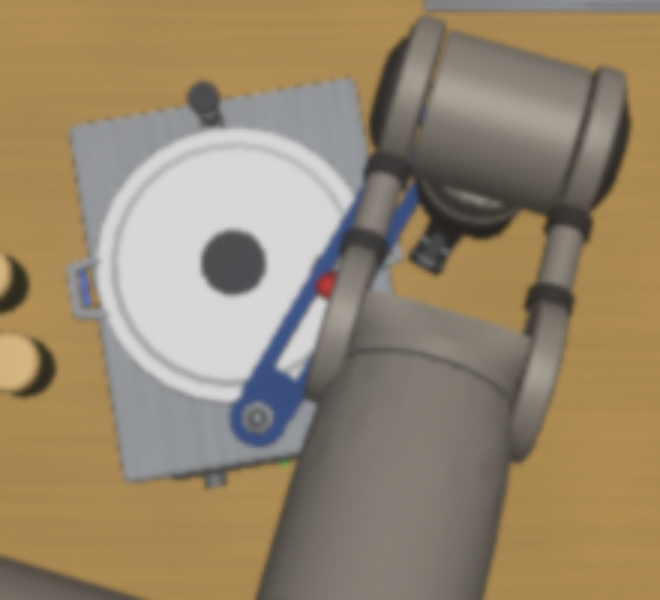

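View pics/scene1.png

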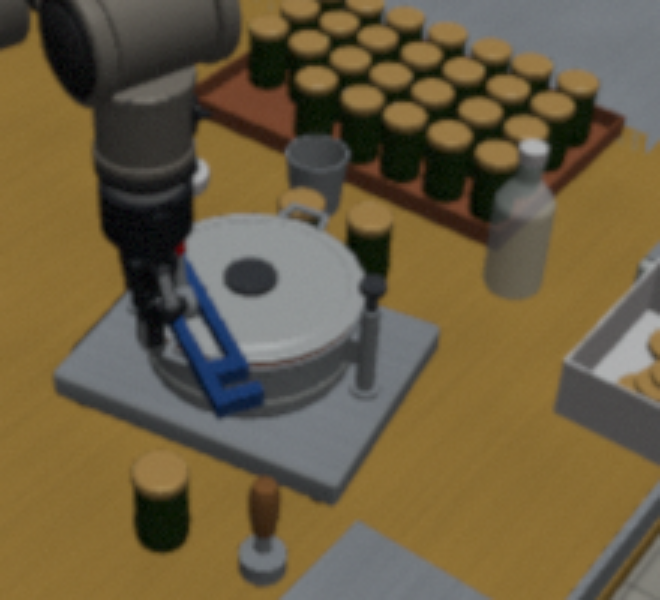

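The strap is still open (its near end is at about (240,395) in the scene crop), and the shut fingers stand just outside it. Next I lower them and push.

Emit:
{"name": "arm_command", "arguments": {"motion": [{"linear": [-0.007, 0.14, -0.014], "rotation": [0, 0, 0.002], "jaw": 0}, {"linear": [-0.007, 0.141, -0.014], "rotation": [0, 0, 0.002], "jaw": 0}, {"linear": [-0.006, 0.141, 0.056], "rotation": [0, 0, 0.002], "jaw": 0}, {"linear": [0.002, 0.142, 0.125], "rotation": [-0.001, -0.03, 0.002], "jaw": 0}]}}

```text
t: 1.95
eef_pos: [0.5906, -0.0543, 0.1476]
ee_rot: [-1.573, 0.013, -0.425]
wrist_force: [-1.5, -1.2, 1.3]
finger_gap: -0.003
```

Run:
```python
from h import *
from cell import manip
o=manip.get_obs();print(o["eef_pos"],o["ee_rot"],o["wrist_force"])
rows(o,[strap(q,.205,-.034,.152) for q in (.5,.4,.3,.2,.1)])
```

```text
[ 0.59059215 -0.05425632  0.14757782] [-1.57339285  0.01280624 -0.42542455] [-1.45095336 -1.198218    1.27336392]
[np.float64(0.02), np.float64(-0.015), np.float64(0.077)] [np.float64(0.001), np.float64(-0.033), np.float64(-0.004)] [ 0.606 -0.036  0.152]
[np.float64(0.021), np.float64(-0.015), np.float64(0.147)] [np.float64(0.0), np.float64(-0.065), np.float64(-0.004)] [ 0.615 -0.017  0.152]
[np.float64(0.015), np.float64(-0.015), np.float64(0.216)] [np.float64(0.0), np.float64(-0.097), np.float64(-0.004)] [0.621 0.003 0.152]
[np.float64(0.002), np.float64(-0.016), np.float64(0.284)] [np.float64(-0.0), np.float64(-0.128), np.float64(-0.004)] [0.626 0.023 0.152]
[np.float64(-0.018), np.float64(-0.015), np.float64(0.35)] [np.float64(-0.0), np.float64(-0.16), np.float64(-0.004)] [0.629 0.044 0.152]
```

Emit:
{"name": "arm_command", "arguments": {"motion": [{"linear": [0.02, -0.015, 0.077], "rotation": [0, -0.033, -0.004], "jaw": 0}, {"linear": [0.021, -0.015, 0.147], "rotation": [0, -0.065, -0.004], "jaw": 0}, {"linear": [0.015, -0.015, 0.216], "rotation": [0, -0.097, -0.004], "jaw": 0}, {"linear": [0.002, -0.016, 0.284], "rotation": [0, -0.128, -0.004], "jaw": 0}]}}

```text
t: 2.45
eef_pos: [0.6281, 0.0243, 0.1549]
ee_rot: [-1.571, -0.004, -0.02]
wrist_force: [0.0, -1.0, -0.2]
finger_gap: -0.003
```

Run:
```python
from h import *
from cell import manip
o=manip.get_obs();print(o["eef_pos"],o["ee_rot"],o["wrist_force"])
for n in("top","scene"):
  s=manip.snapshot(n);x,y=(220,140) if n=="top" else (260,150)
  cv2.imwrite(f"pics/{n}2.png",cv2.resize(s["color"][y:y+200,x:x+220],None,fx=3,fy=3))
o=manip.get_obs()
rows(o,[strap(q,.205,-.034,.152) for q in (.15,.1,.05,0,-.03)])
```

```text
[0.62813813 0.02432891 0.15489176] [-1.57102185 -0.00373897 -0.02004357] [ 0.04200056 -0.97270027 -0.19999258]
[np.float64(-0.0), np.float64(0.009), np.float64(0.025)] [np.float64(-0.0), np.float64(-0.015), np.float64(0.001)] [0.628 0.033 0.152]
[np.float64(0.003), np.float64(0.009), np.float64(0.06)] [np.float64(-0.0), np.float64(-0.031), np.float64(0.001)] [0.629 0.044 0.152]
[np.float64(0.004), np.float64(0.009), np.float64(0.094)] [np.float64(-0.0), np.float64(-0.047), np.float64(0.001)] [0.63  0.054 0.152]
[np.float64(0.004), np.float64(0.009), np.float64(0.129)] [np.float64(-0.0), np.float64(-0.063), np.float64(0.001)] [0.63  0.064 0.152]
[np.float64(0.003), np.float64(0.009), np.float64(0.15)] [np.float64(-0.0), np.float64(-0.073), np.float64(0.001)] [0.63  0.071 0.152]
```

View pics/scene2.png

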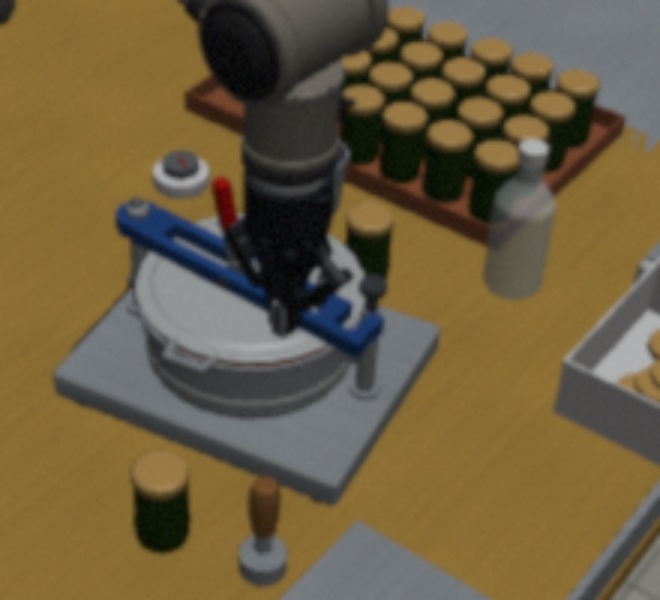

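The strap follows the finger and its end (370,335) is now next to the stud (373,290). The last stretch I do gently.

Emit:
{"name": "arm_command", "arguments": {"motion": [{"linear": [0, 0.009, 0.025], "rotation": [0, -0.015, 0], "jaw": 0}, {"linear": [0.003, 0.009, 0.06], "rotation": [0, -0.031, 0], "jaw": 0}, {"linear": [0.004, 0.009, 0.094], "rotation": [0, -0.047, 0], "jaw": 0}, {"linear": [0.004, 0.009, 0.12], "rotation": [0, -0.063, 0], "jaw": 0}]}}

```text
t: 3.05
eef_pos: [0.6299, 0.0622, 0.152]
ee_rot: [-1.571, -0.004, 0.181]
wrist_force: [0.6, -1.1, 0.4]
finger_gap: 0.001
```

Run:
```python
from h import *
from cell import manip
o=manip.get_obs();print(o["eef_pos"],o["ee_rot"],o["wrist_force"])
rows(o,[strap(q,.205,-.034,.152) for q in (0,-.02,-.04,-.06)])
```

```text
[0.62994242 0.06219518 0.152017  ] [-1.57082412 -0.00374067  0.18060267] [ 0.58764892 -1.1460849   0.38098108]
[np.float64(0.001), np.float64(0.0), np.float64(0.007)] [np.float64(0.0), np.float64(0.001), np.float64(0.001)] [0.63  0.064 0.152]
[np.float64(0.003), np.float64(0.0), np.float64(0.021)] [np.float64(0.0), np.float64(-0.006), np.float64(0.001)] [0.63  0.068 0.152]
[np.float64(0.005), np.float64(0.0), np.float64(0.034)] [np.float64(0.0), np.float64(-0.012), np.float64(0.001)] [0.63  0.073 0.152]
[np.float64(0.007), np.float64(0.0), np.float64(0.048)] [np.float64(0.0), np.float64(-0.018), np.float64(0.001)] [0.629 0.077 0.152]
```

Force is still only friction. I advance in small steps until the stop is felt.

Emit:
{"name": "arm_command", "arguments": {"motion": [{"linear": [0, 0, 0.008], "rotation": [0, 0, 0], "jaw": 0}, {"linear": [0, 0, 0.015], "rotation": [0, 0, 0], "jaw": 0}, {"linear": [0, 0, 0.02], "rotation": [0, 0, 0], "jaw": 0}]}}

```text
t: 3.42
eef_pos: [0.629, 0.0673, 0.152]
ee_rot: [-1.572, -0.004, 0.18]
wrist_force: [1.5, -5.2, -0.4]
finger_gap: -0.001
```

Emit:
{"name": "arm_command", "arguments": {"motion": [{"linear": [0, 0, 0.007], "rotation": [0, 0, 0], "jaw": 0}, {"linear": [0, 0, 0.007], "rotation": [0, 0, 0], "jaw": 0}]}}

```text
t: 3.68
eef_pos: [0.629, 0.0673, 0.152]
ee_rot: [-1.575, -0.004, 0.179]
wrist_force: [2.5, -7.1, -0.2]
finger_gap: 0.003
```

Run:
```python
from h import *
from cell import manip
for n in("top","scene"):
  s=manip.snapshot(n);x,y=(220,140) if n=="top" else (260,150)
  cv2.imwrite(f"pics/{n}3.png",cv2.resize(s["color"][y:y+200,x:x+220],None,fx=3,fy=3))
print(manip.get_obs()["wrist_force"])
```

```text
[ 2.28453708 -6.4231439   0.31237367]
```

View pics/scene3.png

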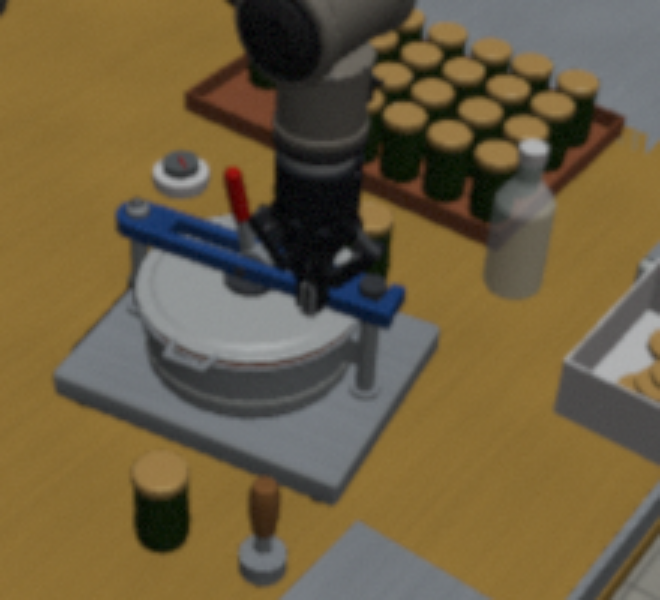

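View pics/top3.png

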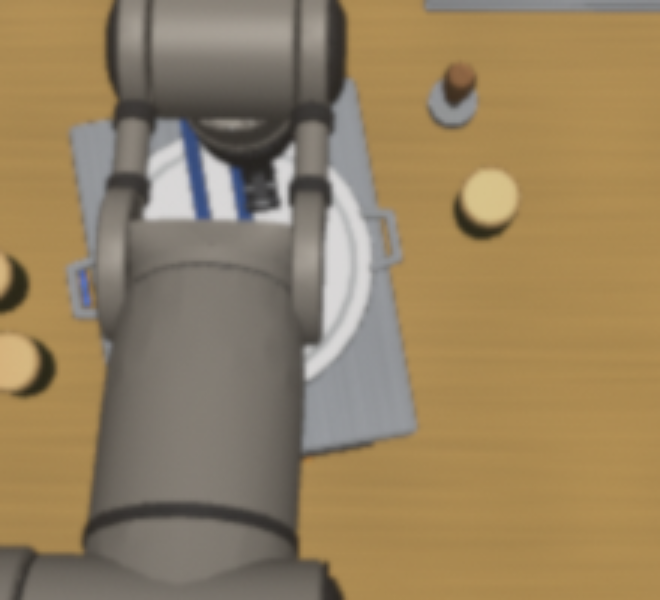

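Emit:
{"name": "arm_command", "arguments": {"motion": [{"linear": [0, 0, 0.015], "rotation": [0, 0, 0], "jaw": 0}, {"linear": [0, 0, 0.02], "rotation": [0, 0, 0], "jaw": 0}, {"linear": [0, 0, 0.02], "rotation": [0, 0, 0], "jaw": 0}]}}

```text
t: 4.15
eef_pos: [0.629, 0.0674, 0.1522]
ee_rot: [-1.584, -0.004, 0.177]
wrist_force: [3.5, -19.8, -1.7]
finger_gap: -0.002
```

The strap is hard on its stop: y holds at 0.0674 while the force climbs to 20 N, and in the scene view the slot is around the stud at (373,288). Next I back off, lift, and go behind the lever.

Run:
```python
from h import *
from cell import manip
o=manip.get_obs();print(o["eef_pos"],o["ee_rot"])
rows(o,[strap(0,.205,-.075,.152),strap(0,.19,-.075,.21),strap(0,.16,-.075,.27),strap(0,.11,-.075,.30),strap(0,.06,-.05,.30),strap(0,.055,0,.30),strap(0,.055,0,.225)])
```

```text
[0.62898565 0.06738508 0.1521514 ] [-1.58364597 -0.00407249  0.17683167]
[np.float64(0.001), np.float64(0.002), np.float64(-0.147)] [np.float64(0.004), np.float64(-0.0), np.float64(0.001)] [0.637 0.024 0.152]
[np.float64(-0.048), np.float64(-0.191), np.float64(-0.15)] [np.float64(0.004), np.float64(-0.0), np.float64(0.001)] [0.622 0.021 0.21 ]
[np.float64(-0.147), np.float64(-0.392), np.float64(-0.152)] [np.float64(0.004), np.float64(-0.0), np.float64(0.001)] [0.593 0.016 0.27 ]
[np.float64(-0.313), np.float64(-0.492), np.float64(-0.154)] [np.float64(0.004), np.float64(-0.0), np.float64(0.001)] [0.544 0.007 0.3  ]
[np.float64(-0.48), np.float64(-0.494), np.float64(-0.071)] [np.float64(0.004), np.float64(-0.0), np.float64(0.001)] [0.49  0.023 0.3  ]
[np.float64(-0.497), np.float64(-0.496), np.float64(0.096)] [np.float64(0.004), np.float64(-0.0), np.float64(0.001)] [0.476 0.071 0.3  ]
[np.float64(-0.498), np.float64(-0.246), np.float64(0.099)] [np.float64(0.004), np.float64(-0.0), np.float64(0.001)] [0.476 0.071 0.225]
```

Emit:
{"name": "arm_command", "arguments": {"motion": [{"linear": [0, 0, -0.147], "rotation": [0.004, 0, 0], "jaw": 0}, {"linear": [-0.048, -0.191, -0.15], "rotation": [0.004, 0, 0], "jaw": 0}, {"linear": [-0.147, -0.39, -0.152], "rotation": [0.004, 0, 0], "jaw": 0}, {"linear": [-0.31, -0.49, -0.154], "rotation": [0.004, 0, 0], "jaw": 0}, {"linear": [-0.48, -0.494, -0.07], "rotation": [0.004, 0, 0], "jaw": 0}]}}

```text
t: 4.78
eef_pos: [0.4898, 0.0222, 0.3027]
ee_rot: [-1.572, -0.01, 0.174]
wrist_force: [0.1, 0.1, -0.2]
finger_gap: -0.002
```

Run:
```python
from h import *
from cell import manip
for n in("top","scene"):
  s=manip.snapshot(n);x,y=(220,140) if n=="top" else (260,150)
  cv2.imwrite(f"pics/{n}4.png",cv2.resize(s["color"][y:y+200,x:x+220],None,fx=3,fy=3)); pickle.dump(s,open(f"{n}4.pkl","wb"))
o=manip.get_obs();print(o["eef_pos"],o["ee_rot"],o["wrist_force"])
s=load("scene4")
for q in(0,.1,.2):
  a=1.85-q;print(q,(proj(s,strap(0,.125+.1*np.cos(a),0,.159+.1*np.sin(a))[0])-[260,150])*3)
print((proj(s,strap(0,.274,0,.168)[0])-[260,150])*3)
rows(o,[strap(0,.055,0,.30),strap(0,.055,0,.225)])
```

```text
[0.48468012 0.02448366 0.30043698] [-1.56933959e+00 -1.25431943e-03  1.77090815e-01] [-0.34711187 -0.44232099 -0.16308562]
0 [223.67134154 165.85288483]
0.1 [233.06729325 166.81754695]
0.2 [242.70152086 168.73354915]
[394.91672341 299.7970077 ]
[np.float64(-0.0), np.float64(0.002), np.float64(0.158)] [np.float64(-0.0), np.float64(-0.0), np.float64(0.0)] [0.476 0.071 0.3  ]
[np.float64(-0.001), np.float64(0.252), np.float64(0.158)] [np.float64(-0.0), np.float64(-0.0), np.float64(0.0)] [0.476 0.071 0.225]
```

View pics/scene4.png

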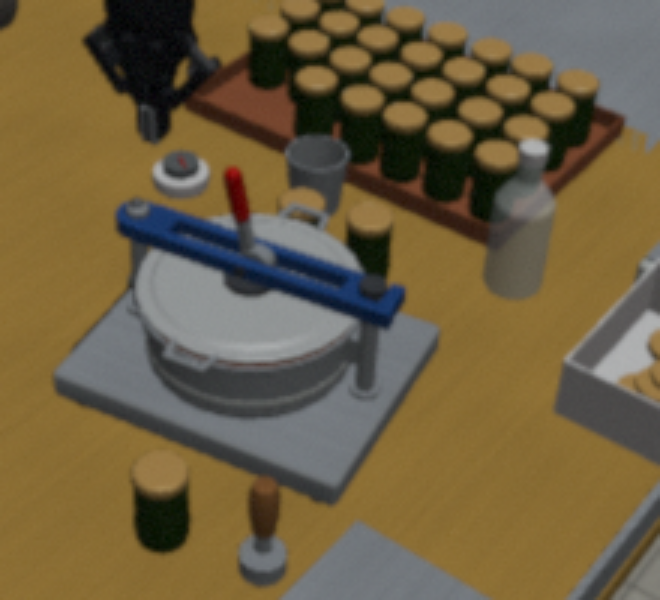

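The strap is home with the lever standing at about 0.1 rad, its tip at (233,168) in the crop. The finger knuckles stick out along the jaw direction, so I turn the tool 90° to keep them clear of the lever.

Emit:
{"name": "arm_command", "arguments": {"motion": [{"linear": [0, 0, 0.08], "rotation": [0, 0.055, 0], "jaw": 0}, {"linear": [0, 0, 0.158], "rotation": [0, 0.11, 0], "jaw": 0}, {"linear": [0, 0, 0.158], "rotation": [0, 0.165, 0], "jaw": 0}, {"linear": [0, 0, 0.158], "rotation": [0, 0.22, 0], "jaw": 0}, {"linear": [0, 0, 0.158], "rotation": [0, 0.275, 0], "jaw": 0}]}}

```text
t: 5.5
eef_pos: [0.4766, 0.0713, 0.3003]
ee_rot: [-1.569, 0.001, -0.693]
wrist_force: [-0.8, -0.8, 0.8]
finger_gap: -0.002
```

Emit:
{"name": "arm_command", "arguments": {"motion": [{"linear": [0, 0, 0], "rotation": [0, 0.055, 0], "jaw": 0}, {"linear": [0, 0, 0], "rotation": [0, 0.11, 0], "jaw": 0}, {"linear": [0, 0, 0], "rotation": [0, 0.165, 0], "jaw": 0}, {"linear": [0, 0, 0], "rotation": [0, 0.225, 0], "jaw": 0}, {"linear": [0, 0, 0], "rotation": [0, 0.225, 0], "jaw": 0}]}}

```text
t: 6.12
eef_pos: [0.4768, 0.0714, 0.3002]
ee_rot: [-1.57, 0.002, -1.398]
wrist_force: [-0.0, 0.4, -0.3]
finger_gap: 0.0
```

```bash
cat >> h.py <<'E'
def lev(q,r=.078,w=.010,d=.009,x0=.125):
    a=1.85-q
    p,y=strap(0,x0+r*np.cos(a)-d*np.sin(a)-w,0,.159+r*np.sin(a)+d*np.cos(a))
    return p,y-np.pi/2
E
python3 - <<'E'
from h import *
from cell import manip
o=manip.get_obs();print(o["eef_pos"],o["ee_rot"],o["joint_positions"])
a,y=strap(0,.055,0,.3);b,_=strap(0,.055,0,.23)
rows(o,[(a,y-np.pi/2),(b,y-np.pi/2)]+[lev(q) for q in(.1,.2,.3)])
E
```

```text
[0.47678284 0.07136589 0.30018411] [-1.57028899  0.00223779 -1.39806517] [-0.01207738  0.21456218  1.50923451  0.00232005  1.41770889  1.38563468]
[np.float64(0.0), np.float64(0.001), np.float64(-0.002)] [np.float64(-0.0), np.float64(-0.002), np.float64(-0.001)] [0.476 0.071 0.3  ]
[np.float64(0.001), np.float64(0.234), np.float64(-0.002)] [np.float64(-0.0), np.float64(-0.002), np.float64(-0.001)] [0.476 0.071 0.23 ]
[np.float64(-0.0), np.float64(0.22), np.float64(0.122)] [np.float64(-0.0), np.float64(-0.002), np.float64(-0.001)] [0.513 0.078 0.234]
[np.float64(-0.0), np.float64(0.214), np.float64(0.148)] [np.float64(-0.0), np.float64(-0.002), np.float64(-0.001)] [0.52  0.079 0.236]
[np.float64(-0.0), np.float64(0.21), np.float64(0.173)] [np.float64(-0.0), np.float64(-0.002), np.float64(-0.001)] [0.528 0.081 0.237]
```

Emit:
{"name": "arm_command", "arguments": {"motion": [{"linear": [0, 0.12, 0], "rotation": [0, 0, 0], "jaw": 0}, {"linear": [0, 0.225, 0], "rotation": [0, 0, 0], "jaw": 0}, {"linear": [0, 0.22, 0.06], "rotation": [0, 0, 0], "jaw": 0}, {"linear": [0, 0.22, 0.11], "rotation": [0, 0, 0], "jaw": 0}, {"linear": [0, 0.215, 0.14], "rotation": [0, 0, 0], "jaw": 0}]}}

```text
t: 6.75
eef_pos: [0.5184, 0.0789, 0.2354]
ee_rot: [-1.572, 0.003, -1.395]
wrist_force: [-2.0, -0.1, 0.7]
finger_gap: -0.005
```

Run:
```python
from h import *
from cell import manip
s=manip.snapshot("scene")
cv2.imwrite("pics/scene5.png",cv2.resize(s["color"][150:350,260:480],None,fx=3,fy=3))
o=manip.get_obs();print(o["eef_pos"],o["ee_rot"],o["wrist_force"])
rows(o,[lev(q) for q in(.3,.4,.5,.6,.7,.8,.9,1.0)])
```

```text
[0.51932589 0.07896392 0.23563215] [-1.57022079  0.00258098 -1.39562565] [-0.36686574 -0.44364781 -0.23313976]
[np.float64(-0.0), np.float64(-0.005), np.float64(0.029)] [np.float64(-0.0), np.float64(-0.001), np.float64(-0.001)] [0.528 0.081 0.237]
[np.float64(-0.0), np.float64(-0.006), np.float64(0.056)] [np.float64(-0.0), np.float64(-0.001), np.float64(-0.001)] [0.536 0.082 0.238]
[np.float64(-0.0), np.float64(-0.005), np.float64(0.082)] [np.float64(-0.0), np.float64(-0.001), np.float64(-0.001)] [0.543 0.083 0.237]
[np.float64(-0.0), np.float64(-0.001), np.float64(0.108)] [np.float64(-0.0), np.float64(-0.001), np.float64(-0.001)] [0.551 0.085 0.236]
[np.float64(-0.0), np.float64(0.006), np.float64(0.133)] [np.float64(-0.0), np.float64(-0.001), np.float64(-0.001)] [0.559 0.086 0.234]
[np.float64(-0.0), np.float64(0.015), np.float64(0.157)] [np.float64(-0.0), np.float64(-0.001), np.float64(-0.001)] [0.566 0.087 0.231]
[np.float64(-0.001), np.float64(0.027), np.float64(0.181)] [np.float64(-0.0), np.float64(-0.001), np.float64(-0.001)] [0.573 0.089 0.228]
[np.float64(-0.001), np.float64(0.04), np.float64(0.203)] [np.float64(-0.0), np.float64(-0.001), np.float64(-0.001)] [0.579 0.09  0.224]
```

View pics/scene5.png

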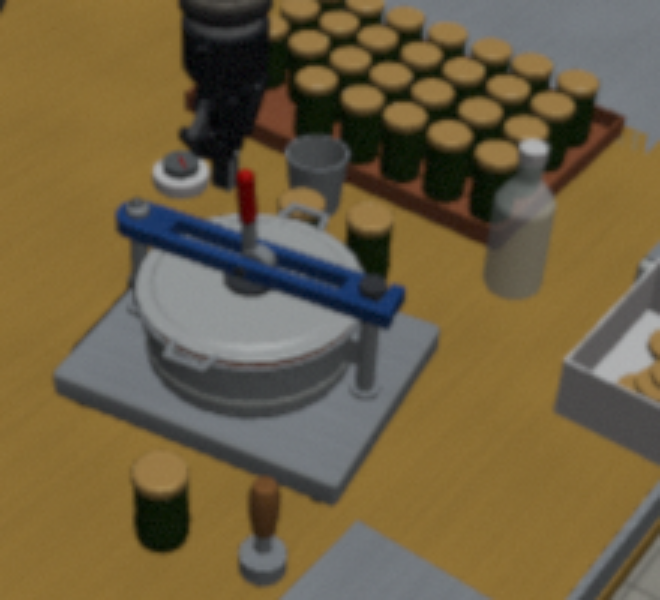

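The finger is behind the grip at (240,180) and the lever has begun to move. I follow its arc.

Emit:
{"name": "arm_command", "arguments": {"motion": [{"linear": [0, -0.005, 0.029], "rotation": [0, 0, 0], "jaw": 0}, {"linear": [0, -0.006, 0.056], "rotation": [0, 0, 0], "jaw": 0}, {"linear": [0, -0.005, 0.082], "rotation": [0, 0, 0], "jaw": 0}, {"linear": [0, -0.001, 0.108], "rotation": [0, 0, 0], "jaw": 0}, {"linear": [0, 0.006, 0.133], "rotation": [0, 0, 0], "jaw": 0}]}}

```text
t: 7.42
eef_pos: [0.5582, 0.086, 0.2337]
ee_rot: [-1.572, 0.003, -1.395]
wrist_force: [-6.3, -0.8, 2.9]
finger_gap: -0.001
```

Run:
```python
from h import *
from cell import manip
s=manip.snapshot("scene")
cv2.imwrite("pics/scene6.png",cv2.resize(s["color"][150:350,260:480],None,fx=3,fy=3))
o=manip.get_obs();print(o["eef_pos"],o["ee_rot"],o["wrist_force"])
rows(o,[lev(q) for q in(.8,.9,1.0,1.1,1.2)])
```

```text
[0.55899404 0.08611363 0.23345758] [-1.57160568  0.00283875 -1.39532988] [-4.278287   -0.32592841  2.01703701]
[np.float64(-0.0), np.float64(0.008), np.float64(0.023)] [np.float64(0.0), np.float64(-0.001), np.float64(-0.001)] [0.566 0.087 0.231]
[np.float64(-0.0), np.float64(0.019), np.float64(0.047)] [np.float64(0.0), np.float64(-0.001), np.float64(-0.001)] [0.573 0.089 0.228]
[np.float64(-0.0), np.float64(0.033), np.float64(0.069)] [np.float64(0.0), np.float64(-0.001), np.float64(-0.001)] [0.579 0.09  0.224]
[np.float64(-0.0), np.float64(0.049), np.float64(0.09)] [np.float64(0.0), np.float64(-0.001), np.float64(-0.001)] [0.585 0.091 0.219]
[np.float64(-0.0), np.float64(0.067), np.float64(0.109)] [np.float64(0.0), np.float64(-0.001), np.float64(-0.001)] [0.591 0.092 0.213]
```

View pics/scene6.png

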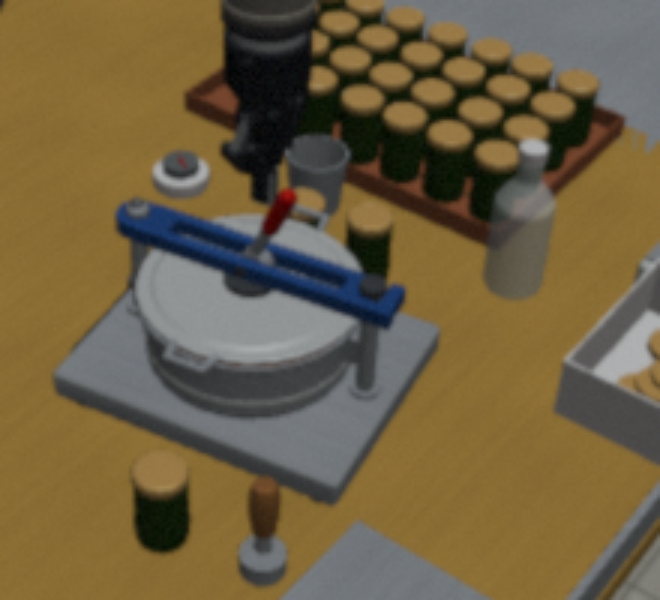

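The lever is bent over, its tip at (287,197), and force is small. I carry on along the arc.

Emit:
{"name": "arm_command", "arguments": {"motion": [{"linear": [0, 0.008, 0.023], "rotation": [0, 0, 0], "jaw": 0}, {"linear": [0, 0.019, 0.047], "rotation": [0, 0, 0], "jaw": 0}, {"linear": [0, 0.033, 0.069], "rotation": [0, 0, 0], "jaw": 0}, {"linear": [0, 0.049, 0.09], "rotation": [0, 0, 0], "jaw": 0}, {"linear": [0, 0.067, 0.109], "rotation": [0, 0, 0], "jaw": 0}]}}

```text
t: 8.1
eef_pos: [0.5907, 0.0919, 0.2142]
ee_rot: [-1.572, 0.003, -1.395]
wrist_force: [-8.4, 0.3, 6.7]
finger_gap: 0.001
```

Run:
```python
from h import *
from cell import manip
s=manip.snapshot("scene")
cv2.imwrite("pics/scene7.png",cv2.resize(s["color"][150:350,260:480],None,fx=3,fy=3))
o=manip.get_obs();print(o["eef_pos"],o["ee_rot"],o["wrist_force"])
rows(o,[lev(q) for q in(1.3,1.4,1.5,1.6,1.65,1.7)])
```

```text
[0.59125853 0.09201046 0.21343319] [-1.57223839  0.00299191 -1.39518417] [-4.62887838 -0.05695098  3.97440144]
[np.float64(0.0), np.float64(0.02), np.float64(0.016)] [np.float64(0.0), np.float64(-0.001), np.float64(-0.001)] [0.596 0.093 0.207]
[np.float64(0.0), np.float64(0.041), np.float64(0.032)] [np.float64(0.0), np.float64(-0.001), np.float64(-0.001)] [0.601 0.094 0.201]
[np.float64(0.0), np.float64(0.064), np.float64(0.044)] [np.float64(0.0), np.float64(-0.001), np.float64(-0.001)] [0.604 0.094 0.194]
[np.float64(0.0), np.float64(0.088), np.float64(0.055)] [np.float64(0.0), np.float64(-0.001), np.float64(-0.001)] [0.607 0.095 0.187]
[np.float64(0.0), np.float64(0.1), np.float64(0.059)] [np.float64(0.0), np.float64(-0.001), np.float64(-0.001)] [0.609 0.095 0.183]
[np.float64(0.0), np.float64(0.113), np.float64(0.063)] [np.float64(0.0), np.float64(-0.001), np.float64(-0.001)] [0.61  0.095 0.18 ]
```

View pics/scene7.png

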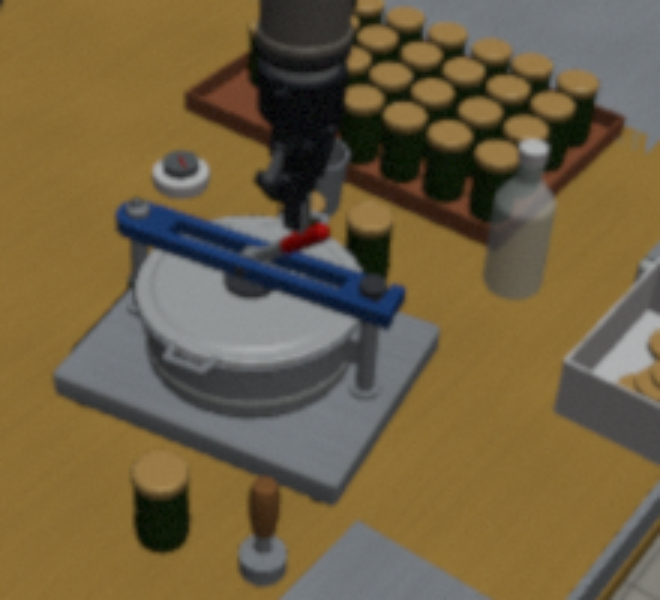

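Emit:
{"name": "arm_command", "arguments": {"motion": [{"linear": [0, 0.02, 0.016], "rotation": [0, 0, 0], "jaw": 0}, {"linear": [0, 0.041, 0.03], "rotation": [0, 0, 0], "jaw": 0}, {"linear": [0, 0.064, 0.04], "rotation": [0, 0, 0], "jaw": 0}, {"linear": [0, 0.086, 0.045], "rotation": [0, 0, 0], "jaw": 0}, {"linear": [0, 0.092, 0.045], "rotation": [0, 0, 0], "jaw": 0}]}}

```text
t: 8.78
eef_pos: [0.6073, 0.0949, 0.1884]
ee_rot: [-1.564, 0.002, -1.395]
wrist_force: [1.2, 0.7, 10.5]
finger_gap: 0.0
```

Run:
```python
from h import *
from cell import manip
s=manip.snapshot("scene")
cv2.imwrite("pics/scene8.png",cv2.resize(s["color"][150:350,260:480],None,fx=3,fy=3))
for q in(1.3,1.4,1.5,1.6):
  a=1.85-q;print(q,(proj(s,strap(0,.125+.1*np.cos(a),0,.159+.1*np.sin(a))[0])-[260,150])*3)
o=manip.get_obs();print(o["eef_pos"],o["ee_rot"],o["wrist_force"])
```

```text
1.3 [333.34044554 240.88646728]
1.4 [337.65979591 250.10921677]
1.5 [341.02702619 259.347915  ]
1.6 [343.41346367 268.49777862]
[0.60736838 0.09482402 0.18833282] [-1.56362375  0.00230275 -1.39510052] [0.99222905 1.75563851 9.07793789]
```

View pics/scene8.png

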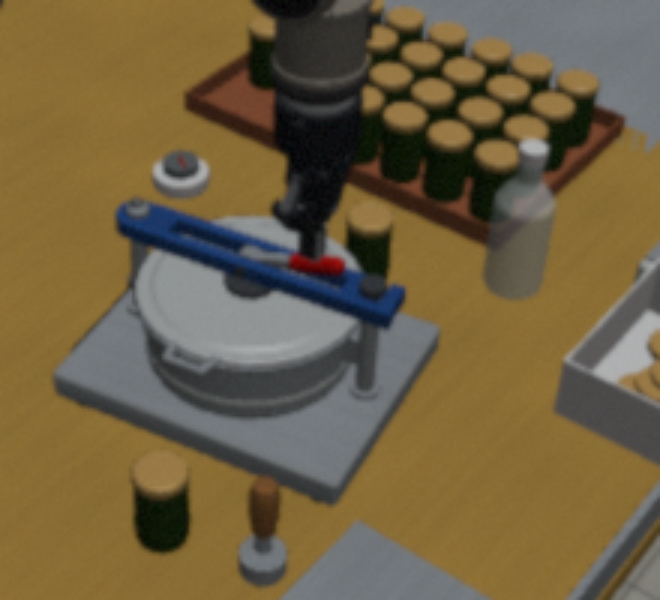

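Nearly down: the tip is at (343,265), and 1.6 rad is predicted at (343,268). I press on to feel the stop.

Emit:
{"name": "arm_command", "arguments": {"motion": [{"linear": [0, 0.01, 0], "rotation": [0, 0, 0], "jaw": 0}, {"linear": [0, 0.02, 0], "rotation": [0, 0, 0], "jaw": 0}, {"linear": [0, 0.02, 0], "rotation": [0, 0, 0], "jaw": 0}]}}

```text
t: 9.2
eef_pos: [0.6087, 0.0951, 0.1858]
ee_rot: [-1.558, 0.002, -1.395]
wrist_force: [-6.4, -0.4, 15.5]
finger_gap: -0.001
```

Emit:
{"name": "arm_command", "arguments": {"motion": [{"linear": [0, 0.01, 0], "rotation": [0, 0, 0], "jaw": 0}, {"linear": [0, 0.02, 0], "rotation": [0, 0, 0], "jaw": 0}, {"linear": [0, 0.02, 0], "rotation": [0, 0, 0], "jaw": 0}]}}

```text
t: 9.57
eef_pos: [0.6091, 0.0952, 0.1852]
ee_rot: [-1.554, 0.001, -1.394]
wrist_force: [-14.9, -1.6, 28.6]
finger_gap: 0.004
```

The lever is on its stop: the force doubled for 0.6 mm of travel. I lift away and check.

Emit:
{"name": "arm_command", "arguments": {"motion": [{"linear": [0, -0.05, 0], "rotation": [0, 0, 0], "jaw": 0}, {"linear": [0, -0.2, 0], "rotation": [0, 0, 0], "jaw": 0}, {"linear": [0, -0.4, 0], "rotation": [0, 0, 0], "jaw": 0}, {"linear": [0.2, -0.4, 0], "rotation": [0, 0, 0], "jaw": 0}, {"linear": [0.4, -0.4, 0], "rotation": [0, 0, 0], "jaw": 0}]}}

```text
t: 10.2
eef_pos: [0.6295, -0.0241, 0.3067]
ee_rot: [-1.549, -0.001, -1.392]
wrist_force: [-0.2, 1.1, 0.2]
finger_gap: -0.001
```

Emit:
{"name": "arm_command", "arguments": {"motion": [{"linear": [0.2, 0, -0.05], "rotation": [0, 0, 0], "jaw": 0}, {"linear": [0.4, 0, -0.1], "rotation": [0, 0, 0], "jaw": 0}, {"linear": [0.6, 0, -0.15], "rotation": [0, 0, 0], "jaw": 0}, {"linear": [0.6, 0, -0.15], "rotation": [0, 0, 0], "jaw": 0}, {"linear": [0.6, 0, -0.15], "rotation": [0, 0, 0], "jaw": 0}]}}

```text
t: 10.82
eef_pos: [0.6177, -0.2093, 0.3059]
ee_rot: [-1.547, -0.001, -1.393]
wrist_force: [0.5, 0.5, 0.1]
finger_gap: -0.0
```

Run:
```python
from h import *
from cell import manip
for n in("top","scene"):
  s=manip.snapshot(n);x,y=(220,140) if n=="top" else (260,150)
  cv2.imwrite(f"pics/{n}9.png",cv2.resize(s["color"][y:y+200,x:x+220],None,fx=3,fy=3))
  cv2.imwrite(f"pics/{n}9f.png",s["color"])
  for q in(1.4,1.5,1.6):
    a=1.85-q;print(n,q,(proj(s,strap(0,.125+.1*np.cos(a),0,.159+.1*np.sin(a))[0])-[x,y])*3)
  print("end",(proj(s,strap(0,.274,0,.168)[0])-[x,y])*3)
o=manip.get_obs();print(o["t"],o["eef_pos"],o["wrist_force"])
```

```text
top 1.4 [207.72771466 133.37005028]
top 1.5 [207.88046994 130.97616553]
top 1.6 [208.26456611 129.90432095]
end [199.10652685  69.44578462]
scene 1.4 [337.65979591 250.10921677]
scene 1.5 [341.02702619 259.347915  ]
scene 1.6 [343.41346367 268.49777862]
end [394.91672341 299.7970077 ]
10.925 [ 0.61782497 -0.20791822  0.30615304] [-0.50583515  1.0375022   0.19291247]
```

View pics/scene9.png

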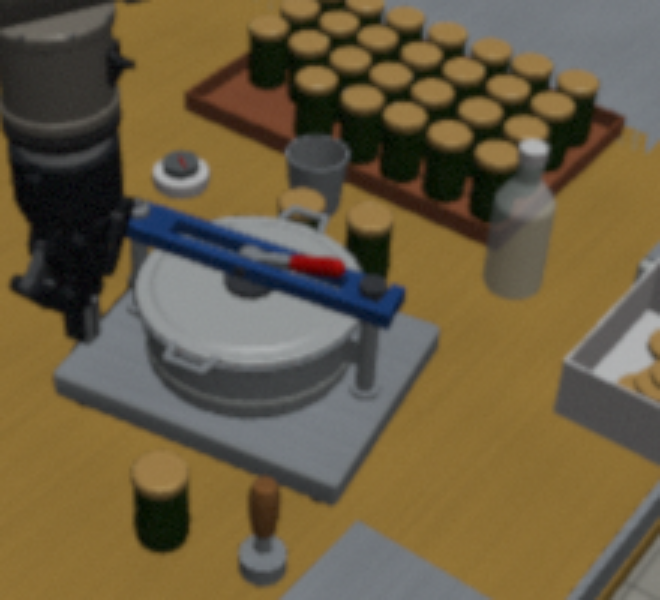

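View pics/top9.png

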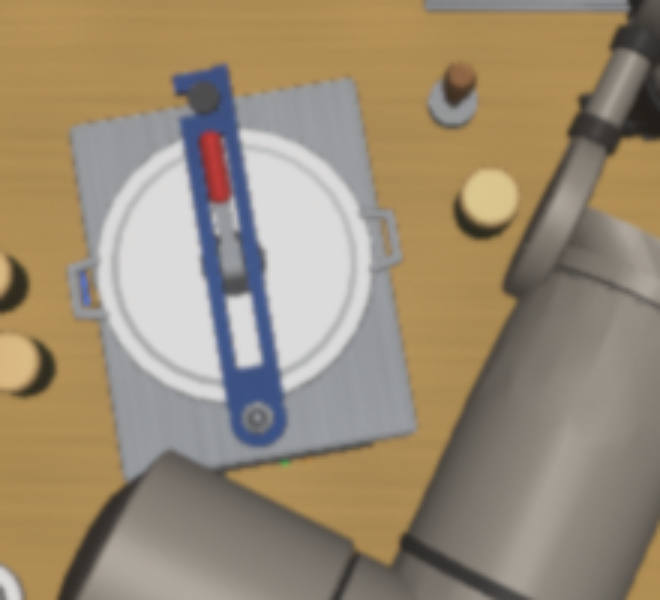

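View pics/top9f.png

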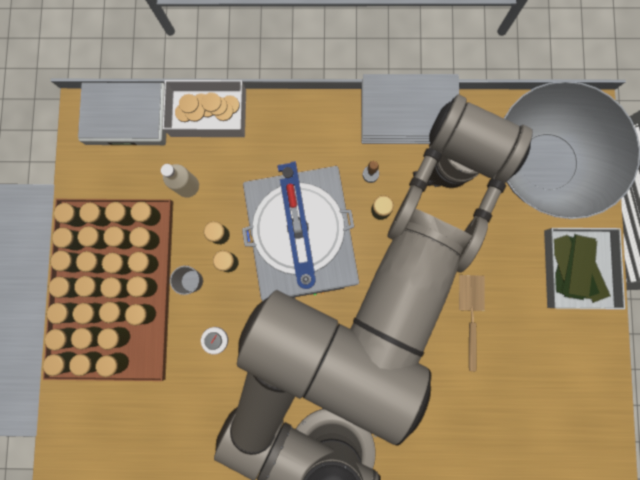

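```bash
python3 -c "
from cell import manip
print(manip.hand_in())"
```

```text
the job is handed in; nothing more can be done
None
```

The pot is clamped shut: the strap is fully home with its slot around the stud, and the lever is down and stays down. I handed the job in at about 11 s.

- **Strap:** I pushed it round with the shut fingers until it met its firm stop. It held its position there while the force rose to about 20 N. In the last top view the stud sits inside the slot.
- **Lever:** I pushed it over along its arc and pressed it onto its stop, where about 30 N gave almost no more travel. After I drew back, its tip was at about (343,267) in the scene crop. The predicted position for 1.6 rad (fully down) is (343,268).
- **Other checks:** The wrist force was near zero with the arm clear of everything. The tubes, tamper, cup, spray bottle, timer and paddle look unmoved in the pictures.
- **Not measured:** I had no direct reading of how far the lid went down. That it is pressed onto its gasket is inferred from the lever being past dead centre and on its stop. No check failed or disagreed.

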